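# Press the glued inlays flush in order

### The job

On the carved panel, press the glued inlays down flush with the wood with your fingertips, in the order in which they were glued: first the white, then the red, then the black. Press each one gently, without hammering, and neither pull an inlay up nor touch the blue one, whose glue is still wet. Leave the figurine and everything else on the bench where it is.

Things in the scene. Friction and masses are not known exactly. Their poses are not given: they have to be found in the camera images.
- panel: Square carved wooden relief panel, 200 x 200 mm, 30 mm thick, fixed flat to the table. Origin at the centre of its underside (table level), x and y along its edges, z up. Four round recesses at (+-60, +-60) mm hold the inlays; which colour sits in which recess varies.
- white_top (a point): Centre of the top face of the white inlay, a flat upright disc 48 mm in diameter. It stands 5 to 8 mm proud of the panel at the start; when flush it is 30 mm above the table.
- white_inlay (a joint): Seating of the white inlay: 0.006 m = flush once let go (a stop), 0 = top 6 mm proud; starts at -0.002 to 0.001. It slides down against about 2.5 N of friction and stays where left; it could also be drawn up. Its disc has a springy backing (1.5 N/mm, up to 8 mm): under a finger the top dips about 2 mm before the inlay slides, dips on after the stop, and springs back.
- red_top (a point): Centre of the top face of the red inlay, a flat upright disc 48 mm in diameter. It stands 5 to 8 mm proud of the panel at the start; when flush it is 30 mm above the table.
- red_inlay (a joint): Seating of the red inlay: 0.006 m = flush once let go (a stop), 0 = top 6 mm proud; starts at -0.002 to 0.001. It slides down against about 2.5 N of friction and stays where left; it could also be drawn up. Its disc has a springy backing (1.5 N/mm, up to 8 mm): under a finger the top dips about 2 mm before the inlay slides, dips on after the stop, and springs back.
- black_top (a point): Centre of the top face of the black inlay, a flat upright disc 48 mm in diameter. It stands 5 to 8 mm proud of the panel at the start; when flush it is 30 mm above the table.
- black_inlay (a joint): Seating of the black inlay: 0.006 m = flush once let go (a stop), 0 = top 6 mm proud; starts at -0.002 to 0.001. It slides down against about 2.5 N of friction and stays where left; it could also be drawn up. Its disc has a springy backing (1.5 N/mm, up to 8 mm): under a finger the top dips about 2 mm before the inlay slides, dips on after the stop, and springs back.
- blue_top (a point): Centre of the top face of the blue inlay, a flat upright disc 48 mm in diameter. It stands 5 to 8 mm proud of the panel at the start; when flush it is 30 mm above the table. This one is still wet and must not be touched.
- blue_inlay (a joint): Seating of the blue inlay: 0.006 m = flush once let go (a stop), 0 = top 6 mm proud; starts at -0.002 to 0.001. It slides down against about 2.5 N of friction and stays where left; it could also be drawn up. Its disc has a springy backing (1.5 N/mm, up to 8 mm): under a finger the top dips about 2 mm before the inlay slides, dips on after the stop, and springs back.
- figurine: Small turned brass figurine, 30 mm in diameter, 36 mm tall, standing loose at about the panel's middle. Origin at the centre of its foot.
- sanding_block: Cork sanding block, 100 x 55 x 35 mm high, loose on the table near the panel. Origin at the centre of its underside.
- maple_block: Pale wooden block, 60 x 60 x 50 mm high, loose on the table near the panel. Origin at the centre of its underside.
- gouge: Carving gouge with a wooden handle and steel blade, 220 mm long, 24 mm high, lying loose on the table. Origin under its middle, long axis x.
- glue: Yellow glue bottle, 56 mm in diameter, 150 mm tall, standing loose. Origin at the centre of its base.
- mug: Blue mug, 76 mm in diameter, 85 mm tall, standing loose. Origin at the centre of its base.

How it is judged:
On the way, in this order (a step that is already met when the one before it is completed fails the run):
1. the white inlay is flush (value of joint white_inlay above 0.0045 m), for 0.2 s.
2. the red inlay is flush (value of joint red_inlay above 0.0045 m), for 0.2 s.
3. the black inlay is flush (value of joint black_inlay above 0.0045 m), for 0.2 s.
At the end, for the whole second after the job is handed in: White, red and black inlays are flush with the panel's top face (within 1.5 mm), the blue one is still proud, and every loose thing is at rest within 15 mm of where it stood (value of joint each of white_inlay, red_inlay, black_inlay above 0.0045 m and value of joint blue_inlay below 0.0025 m and distance of each of figurine, sanding_block, maple_block, gouge, glue, mug from where it was at the start of the episode below 0.015 m and linear speed of each of figurine, sanding_block, maple_block, gouge, glue, mug below 0.02 m/s); the robot touches nothing.
It fails at once if an inlay is pressed before the one that should come first is flush ((value of joint red_inlay above 0.0025 m and value of joint white_inlay below 0.0045 m) or (value of joint black_inlay above 0.0025 m and value of joint white_inlay below 0.0045 m) or (value of joint black_inlay above 0.0025 m and value of joint red_inlay below 0.0045 m)).
It fails at once if the wet blue inlay is touched (more than 0.5 N) (contact force between blue_inlay and anything else above 0.5 N).
It fails at once if an inlay or the panel is pressed hard (more than 25 N) (contact force between any of white_inlay, red_inlay, black_inlay, panel and anything else above 25 N).
It fails at once if an inlay is pulled up (more than about 3 mm) (value of joint any of white_inlay, red_inlay, black_inlay, blue_inlay below -0.005 m).
It fails at once if a loose thing is moved by more than 15 mm, or the standing figurine, bottle or mug is tipped (distance of any of figurine, sanding_block, maple_block, gouge, glue, mug from where it was at the start of the episode above 0.015 m or angle between any of figurine, glue, mug's own z axis and vertical above 0.35 rad).
It also fails if it takes over 48 s, if anything falls off the work surface, if the arm or the gripper's body presses on something with over 40 N, if the wrist force passes 120 N, or if a joint passes its speed limit or range.

### The arm

A 6-joint arm with a two-finger parallel gripper is mounted at the origin on the work surface. World frame = base frame: x ahead of the robot, y to its left, z up, the work surface at z = 0. Lengths are in m, angles in rad, forces in N, time in s.
With the tool pointing down it reaches from about 0.275 to 0.875 m from the base axis. Payload 12.5 kg.
Tool frame: the origin (TCP) lies at the very end of the fingers, on their centre line; the grasp point (between the pads) lies 19 mm behind it; z points along the fingers, y is the line along which they close (so a half turn about z gives the same grasp; the last joint's range is limited). The gripper opens to 85 mm and grips with 20 to 120 N. Pads are 22 mm wide; open, the fingers measure 114 mm over their backs; the gripper's body (76 mm by 85 mm) begins 54 mm behind the grasp point. The pads swing forward as they close: fully open they stand 13 mm farther back than shut.
Start: joints at [-1.283, 0.351, 1.652, -0, 1.139, -0.085], TCP at [0.2, -0.512, 0.231] pointing down, gripper open.
Joint ranges: [-2.75, 2.75], [-0.79, 2.1], [0.01, 2.65], [-1.57, 4.71], [0.07, 3.14], [-2.87, 2.87]. Speed limits (rad/s): [2.22, 2.22, 2.79, 3.14, 3.14, 3.14].

### API

Orientations are given as a rotation vector (axis times angle).
In Python, from cell import read_state, vision, ctrl, search_frame, place_of gives the robot as it stands.
- The arm moves only by the shell command python3 -m creep 'ROWS'. ROWS is JSON, a list that holds one entry, the list of rows, each a list of 5 numbers: the shift along the tool's x, y, z in units of 0.3 m (1.0 is 0.3 m), then the turn about the tool's z in units of 60 degrees (1.0 is 60 degrees), then the opening, from 0 (shut) to 1 (fully open). A call has 1 to 20 rows; each row is the pose to reach, as a shift and turn from the pose commanded when the call began, along the tool's axes at that moment; what a row does not reach only later rows make up. A row lasts 1/12 s, in which the tool goes at most 41.7 mm and 7.16 degrees, less where a joint would pass 70% of its speed; a pose out of reach is approached as far as the arm can. A call with a number of a shift or a turn outside -1 to 1 is refused whole. A call with a gripper value outside its range is refused whole. The fingers move at their own pace and stop on an object; the grip force is fixed at half the most. Time passes only in rows, so rows that repeat a pose let the fingers close. It gives the time, the measured TCP pose, the force, the opening and the grip force at its end, in the units of the state.
- read_state(): the state, without advancing time (a new reading comes with each control period).
- vision.camera(name): name is "side" or "top" or "wrist"; returns the picture (384x512x3 uint8, blue, green, red); there is no depth.
- vision.get_calibration(name): a dict with "fx", "fy", "cx", "cy" (pixels), "extrinsics" (4x4, takes a point from world to camera coordinates); the wrist camera has in their place "T_tool_cam" (4x4, takes a point from camera to tool coordinates, whose origin is the TCP and whose axes are the flange's). Camera axes: x right, y down, z forward; pixel columns grow to the right and rows downward; lengths in m; the calibration is good to about 2 mm. A picture is of the moment at which its call begins: read the wrist's pose just before it. get_calibration takes no time and is no camera call.
- ctrl.finish_job(): hands the job in; it is judged then, once.
Trained networks look in the newest picture that a camera, given by its name, has taken for a name from the list of things; names that differ only in an ending like _2 or _b are one class to them, and where a whole thing is asked for, a point or a joint stands for the part that bears it (a point fixed in the world has none). Each returns a list of dicts, best first, with "score" (0 to 1); they miss things now and then, are a little off and sometimes report something else, mostly with a low value. They report only what shows in the picture. A call takes as long as a camera call.
- search_frame(query, camera): "extent" ([left, top, right, bottom] in pixels, round what is visible of it).
- place_of(query, camera): "uv" ([column, row] in pixels: a listed point, or the origin of a listed thing).
The state is a dict: "time": time; "qpos": joint angles; "qd": joint speeds; "tau": joint torques, N m; "tool_pos": TCP position; "tcp_rot": TCP orientation; "force": force on the tool from outside, world axes, zero at the start; "ft_torque": the same for the moment, N m; "gripper_width": opening from 0.0 (shut) to 1.0 (fully open); "gripper_force": force on a finger pad.
Only numpy, scipy, OpenCV 4.12 (cv2) and the standard library are available. Lean on these libraries where they do the work, as an engineer would, in place of code of your own. Each camera call takes 0.05 s, during which the arm holds its last target. There are 200 camera calls.

## Working session

There is one attempt and no reset: what is moved stays moved. The work goes in short steps, Python scripts to look and compute and a shell command to move; the robot and the scene stay as the last step left them, time stands still between calls to the robot, and variables do not carry over. Pictures are saved under pics/ and viewed, at most 10 in all, crops included, and the job is handed in when it is done.

```bash
mkdir -p pics; cat > h.py <<'E'
import numpy as np, cv2
from cell import read_state, vision, ctrl, search_frame, place_of
from scipy.spatial.transform import Rotation as R
def ray(cam,uv):
    c=vision.get_calibration(cam)
    d=np.array([(uv[0]-c['cx'])/c['fx'],(uv[1]-c['cy'])/c['fy'],1])
    if cam=='wrist':
        s=read_state();T=np.eye(4);T[:3,:3]=R.from_rotvec(s['tcp_rot']).as_matrix();T[:3,3]=s['tool_pos'];M=T@np.array(c['T_tool_cam'])
    else: M=np.linalg.inv(np.array(c['extrinsics']))
    return M[:3,3],M[:3,:3]@d
def at(cam,uv,z):
    o,d=ray(cam,uv);return o+d*(z-o[2])/d[2]
E
python3 - <<'E'
from h import *
s=read_state();print(s['time'],s['tool_pos'],R.from_rotvec(s['tcp_rot']).as_matrix().round(3).tolist(),s['gripper_width'])
im={}
for c in('top','side'):
    im[c]=vision.camera(c);cv2.imwrite(f'pics/{c}0.png',im[c])
Z=dict(white_top=.036,red_top=.036,black_top=.036,blue_top=.036,figurine=.03,sanding_block=0,maple_block=0,gouge=0,glue=0,mug=0,panel=0)
for n,z in Z.items():
    for c in('top','side'):
        r=place_of(n,c)
        if r: print(n,c,round(r[0]['score'],2),np.round(r[0]['uv'],1),at(c,r[0]['uv'],z).round(4))
E
```

```text
0.0 [ 0.20024907 -0.51187795  0.23073246] [[0.931, 0.364, -0.0], [0.364, -0.931, 0.001], [0.0, -0.001, -1.0]] 0.9966819371680511
white_top top 0.48 [248.5 161.5] [0.6488 0.0096 0.036 ]
white_top side 0.41 [275.3 196.1] [0.6434 0.0158 0.036 ]
red_top top 0.55 [272.5 216.4] [ 0.4845 -0.0655  0.036 ]
red_top side 0.4 [228.3 184.7] [ 0.4849 -0.0535  0.036 ]
black_top top 0.7 [232.5 198.3] [0.5361 0.0547 0.036 ]
black_top side 0.46 [258.1 176.9] [0.5307 0.0506 0.036 ]
blue_top top 0.6 [283.7 177.4] [ 0.6024 -0.0976  0.036 ]
blue_top side 0.71 [245.  208.3] [ 0.6112 -0.0992  0.036 ]
figurine top 0.55 [260.6 191.8] [ 0.558  -0.0289  0.03  ]
figurine side 0.56 [247.6 194.4] [ 0.5645 -0.0386  0.03  ]
sanding_block top 0.97 [210.9 169.8] [0.627  0.1266 0.    ]
sanding_block side 0.91 [293. 190.] [0.6417 0.1158 0.    ]
maple_block top 0.86 [305.3 222.7] [ 0.4686 -0.1686  0.    ]
maple_block side 0.73 [130.8 257.7] [ 0.4869 -0.4695  0.    ]
gouge top 0.74 [402.1 212.9] [ 0.5046 -0.4696  0.    ]
gouge side 0.92 [132.6 262. ] [ 0.5049 -0.4755  0.    ]
glue top 0.55 [107.8 226.3] [0.4464 0.4322 0.    ]
glue side 0.68 [275.8 195.9] [0.6182 0.049  0.    ]
mug top 0.7 [ 95.2 168.8] [0.6222 0.4834 0.    ]
mug side 0.84 [348.4 148. ] [0.6375 0.4698 0.    ]
panel top 0.81 [258.1 188.8] [ 0.5705 -0.0215  0.    ]
panel side 0.83 [251.5 200.3] [ 0.5724 -0.0271  0.    ]
```

View pics/top0.png

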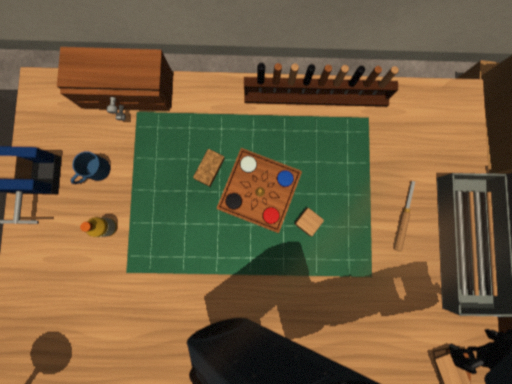

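View pics/side0.png

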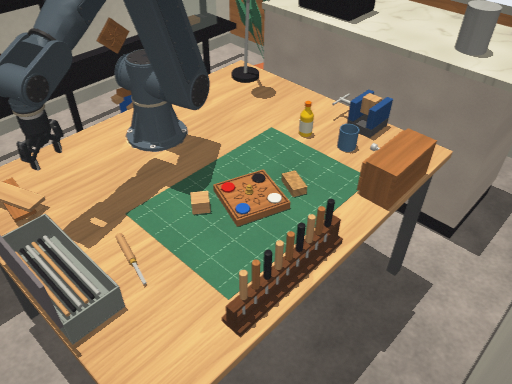

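The top picture shows the panel at about (259,190) px, with white at (248,163), blue at (285,178), black at (233,200) and red at (271,215). That agrees with the estimates, and the side view shows the same layout. I'll move above the panel with the fingers shut and look through the wrist camera.

```bash
python3 -m creep '[[[0.12,-0.07,0,0,0],[0.25,-0.15,0,0,0],[0.37,-0.23,0,0,0],[0.5,-0.31,0,0,0],[0.62,-0.38,0,0,0],[0.75,-0.46,0,0,0],[0.87,-0.535,0,0,0],[0.87,-0.535,0,0,0]]]'; python3 -m creep '[[[0.12,-0.07,0,0,0],[0.25,-0.15,0,0,0],[0.37,-0.23,0,0,0],[0.5,-0.31,0,0,0],[0.62,-0.38,0,0,0],[0.75,-0.46,0,0,0],[0.87,-0.535,0,0,0],[0.87,-0.535,0,0,0],[0.87,-0.535,0,0,0]]]'
cat > look.py <<'E'
from h import *
import sys
s=read_state();print(s['time'],s['tool_pos'].round(4) if hasattr(s['tool_pos'],'round') else s['tool_pos'],s['gripper_width'],s['force'])
im=vision.camera('wrist');cv2.imwrite(f'pics/{sys.argv[1]}.png',im)
for n,z in dict(white_top=.0365,red_top=.0365,black_top=.0365,blue_top=.0365,figurine=.03,panel=0).items():
    for r in place_of(n,'wrist')[:1]: print(n,round(r['score'],2),np.round(r['uv'],1),at('wrist',r['uv'],z).round(4))
E
python3 look.py w1
```

```text
time: 1.87
tool_pos: [0.3869, -0.2642, 0.2315]
tcp_rot: [-3.086, -0.586, -0.001]
force: [0.1, -0.6, -0.3]
gripper_width: 0.001
gripper_force: 0.0
time: 2.62
tool_pos: [0.571, -0.0204, 0.2309]
tcp_rot: [-3.086, -0.587, -0.0]
force: [0.3, -0.9, 0.2]
gripper_width: -0.002
gripper_force: 0.0
2.6167 [ 0.571  -0.0204  0.2309] -0.002300648247043278 [ 0.29067231 -0.85166882  0.2077562 ]
white_top 0.72 [256.2  89.8] [0.6435 0.0091 0.0365]
red_top 0.58 [265.6 239. ] [ 0.4881 -0.0641  0.0365]
black_top 0.73 [183.6 176.9] [0.5259 0.0507 0.0365]
blue_top 0.87 [338.  171.1] [ 0.5957 -0.1095  0.0365]
figurine 0.86 [258.  174.2] [ 0.5581 -0.0274  0.03  ]
panel 0.86 [260.2 165. ] [ 0.5633 -0.0281  0.    ]
```

View pics/w1.png

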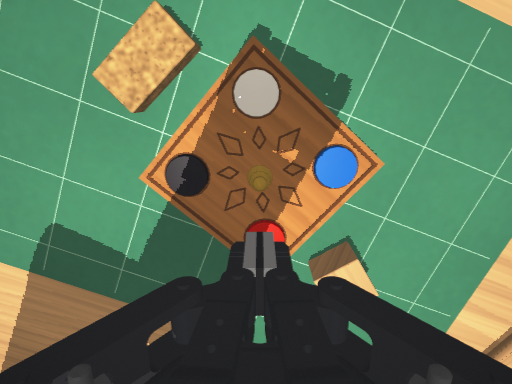

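The wrist picture shows white at about (256,93), blue (336,167), black (187,174) and the figurine (260,178). Red sits at (266,235), partly behind the fingers. I'll segment the three clear discs and fit the 120 mm square to them.

```bash
cat > fit.py <<'E'
from h import *
from scipy.optimize import least_squares
im=cv2.imread('pics/w1.png').astype(int)
b,g,r=im[...,0],im[...,1],im[...,2]
seeds=dict(white=((256,93),(im.min(2)>110)&(im.max(2)-im.min(2)<45)),blue=((336,167),(b>1.4*r)&(b>1.3*g)),black=((187,174),im.max(2)<75))
P={}
for n,(s,m) in seeds.items():
    w=np.zeros(m.shape,bool);w[s[1]-32:s[1]+33,s[0]-32:s[0]+33]=1
    m=cv2.morphologyEx((m&w).astype('uint8'),cv2.MORPH_OPEN,np.ones((5,5)))
    c=max(cv2.findContours(m,0,1)[0],key=cv2.contourArea)
    (u,v),ax,_=cv2.fitEllipse(cv2.convexHull(c));P[n]=at('wrist',(u,v),.0365)[:2];print(n,u,v,ax,P[n].round(4))
for a,c in(('white','blue'),('white','black'),('blue','black')):print(a,c,np.linalg.norm(P[a]-P[c]))
k=['white','blue','red','black'];Q=np.array([[60,60],[60,-60],[-60,-60],[-60,60]])/1e3
# square, corners in order round: find centre and yaw
def pts(p):return p[:2]+Q@np.array([[np.cos(p[2]),-np.sin(p[2])],[np.sin(p[2]),np.cos(p[2])]]).T
f=lambda p:np.concatenate([pts(p)[i]-P[n] for i,n in enumerate(k) if n in P])
s=least_squares(f,[.57,-.025,-.3]);print(s.x,f(s.x).round(4));print(dict(zip(k,pts(s.x).round(4).tolist())))
t=read_state();M=R.from_rotvec(t['tcp_rot']).as_matrix()
for n,q in zip(k,pts(s.x)):print(n,'units',((M.T@np.r_[q-t['tool_pos'][:2],0])/.3).round(3))
E
python3 fit.py
```

```text
white 255.96646118164062 92.44102478027344 (44.40104293823242, 46.81159591674805) [0.6411 0.0072]
blue 335.2322082519531 166.34024047851562 (41.719844818115234, 43.54766082763672) [ 0.5997 -0.1042]
black 191.74203491210938 177.0948486328125 (31.21845245361328, 44.05835723876953) [0.5293 0.042 ]
white blue 0.11879405199205595
white black 0.11707726108272962
blue black 0.16229037588326614
[ 0.56458301 -0.03067721 -0.33280487] [-0.0002 -0.0008  0.002  -0.0028 -0.0018  0.0036]
{'white': [0.6409, 0.0064], 'blue': [0.6017, -0.107], 'red': [0.4883, -0.0678], 'black': [0.5275, 0.0456]}
white units [ 0.26  -0.008  0.   ]
blue units [0.001 0.297 0.   ]
red units [-0.304  0.038 -0.   ]
black units [-0.045 -0.267 -0.   ]
```

```bash
python3 -m creep '[[[0.13,-0.004,0,0,0],[0.26,-0.008,0,0,0],[0.26,-0.008,0.1,0,0],[0.26,-0.008,0.2,0,0],[0.26,-0.008,0.3,0,0],[0.26,-0.008,0.4,0,0],[0.26,-0.008,0.5,0,0],[0.26,-0.008,0.56,0,0],[0.26,-0.008,0.6,0,0],[0.26,-0.008,0.6,0,0],[0.26,-0.008,0.6,0,0],[0.26,-0.008,0.6,0,0]]]'; python3 -c "
from h import *
for c in('wrist',): cv2.imwrite('pics/w2.png',vision.camera(c))"
```

```text
time: 3.97
tool_pos: [0.6422, 0.0073, 0.0529]
tcp_rot: [3.087, 0.582, 0.004]
force: [1.5, 0.6, 0.6]
gripper_width: 0.002
gripper_force: 0.0
```

View pics/w2.png

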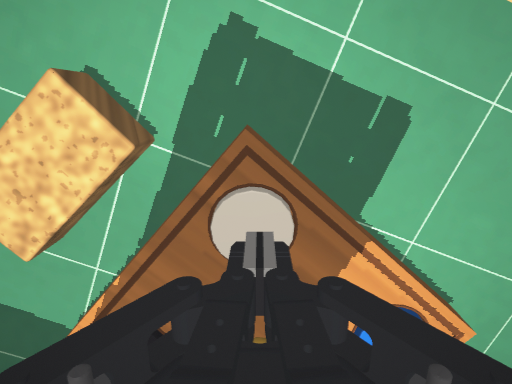

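The disc spans u 209 to 296 with its top edge at v 185, so its centre is near (252,226). The fingertips are at about (260,235). I'll check this offset numerically and then press.

```bash
python3 -c "
from h import *
s=read_state()
im=cv2.imread('pics/w2.png').astype(int)
p=at('wrist',(252.5,227),.0365);print(p,s['tool_pos'])
M=R.from_rotvec(s['tcp_rot']).as_matrix();print((M.T@(p-s['tool_pos'])))
for u,v in((209,227),(296,227),(252,185)):print(M.T@(at('wrist',(u,v),.0365)-s['tool_pos']))"
```

```text
[0.64452011 0.01185128 0.0365    ] [0.64230685 0.00732712 0.0530604 ]
[ 0.00366737 -0.00342646  0.01656572]
[ 0.00366291 -0.02788271  0.01653839]
[0.00367183 0.02103978 0.01659307]
[ 0.02819902 -0.00355877  0.01662638]
```

```bash
python3 -m creep '[[[0.013,-0.011,0.01,0,0],[0.013,-0.011,0.02,0,0],[0.013,-0.011,0.03,0,0],[0.013,-0.011,0.037,0,0],[0.013,-0.011,0.044,0,0],[0.013,-0.011,0.05,0,0],[0.013,-0.011,0.056,0,0],[0.013,-0.011,0.062,0,0],[0.013,-0.011,0.068,0,0],[0.013,-0.011,0.074,0,0],[0.013,-0.011,0.08,0,0],[0.013,-0.011,0.085,0,0],[0.013,-0.011,0.085,0,0],[0.013,-0.011,0.085,0,0]]]'
```

```text
time: 5.18
tool_pos: [0.6438, 0.012, 0.026]
tcp_rot: [3.087, 0.582, 0.0]
force: [-2.9, -0.3, 6.3]
gripper_width: -0.002
gripper_force: 3.2
```

Force 6.3 N at z 26 mm means the backing is compressed against the stop, so white is seated. Next I'll lift over the figurine and go to red.

```bash
python3 -m creep '[[[0,0,-0.02,0,0],[0,0,-0.1,0,0],[0,0,-0.2,0,0],[0,0,-0.3,0,0],[0,0,-0.36,0,0],[-0.1,0.008,-0.36,0,0],[-0.2,0.016,-0.36,0,0],[-0.3,0.024,-0.36,0,0],[-0.4,0.032,-0.36,0,0],[-0.5,0.04,-0.36,0,0],[-0.576,0.047,-0.36,0,0],[-0.576,0.047,-0.3,0,0],[-0.576,0.047,-0.2,0,0],[-0.576,0.047,-0.14,0,0],[-0.576,0.047,-0.1,0,0],[-0.576,0.047,-0.1,0,0],[-0.576,0.047,-0.1,0,0]]]'; python3 look.py w3
```

```text
time: 6.6
tool_pos: [0.4879, -0.064, 0.0558]
tcp_rot: [-3.087, -0.582, 0.001]
force: [0.3, -0.7, 0.2]
gripper_width: 0.0
gripper_force: 0.0
6.6 [ 0.4879 -0.064   0.0558] 9.155553262105892e-05 [ 0.33178734 -0.73704088  0.21676871]
red_top 0.88 [251.9 230.7] [ 0.487  -0.0607  0.0365]
black_top 0.6 [69.8 81.2] [0.5297 0.0534 0.0365]
blue_top 0.55 [416.6  58.7] [ 0.6021 -0.103   0.0365]
figurine 0.85 [237.6  86.1] [ 0.5581 -0.0251  0.03  ]
```

View pics/w3.png

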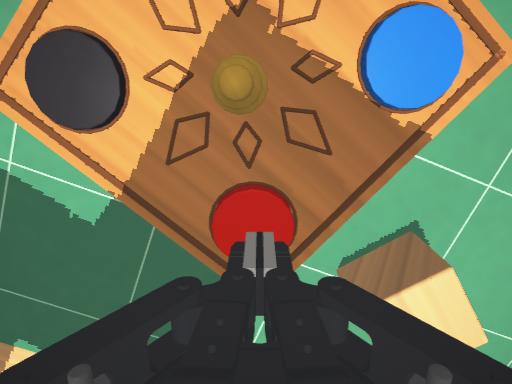

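Red spans u 210 to 296 with its top at v 184, the same few-mm offset as white. The figurine stands undisturbed at (238,85). I'll press red.

```bash
python3 -m creep '[[[0.01,-0.011,0.01,0,0],[0.01,-0.011,0.02,0,0],[0.01,-0.011,0.03,0,0],[0.01,-0.011,0.04,0,0],[0.01,-0.011,0.047,0,0],[0.01,-0.011,0.054,0,0],[0.01,-0.011,0.06,0,0],[0.01,-0.011,0.066,0,0],[0.01,-0.011,0.072,0,0],[0.01,-0.011,0.078,0,0],[0.01,-0.011,0.084,0,0],[0.01,-0.011,0.09,0,0],[0.01,-0.011,0.096,0,0],[0.01,-0.011,0.098,0,0],[0.01,-0.011,0.098,0,0],[0.01,-0.011,0.098,0,0]]]'
```

```text
time: 8.28
tool_pos: [0.4896, -0.0599, 0.0265]
tcp_rot: [3.087, 0.582, 0.0]
force: [-2.3, -0.4, 5.7]
gripper_width: 0.002
gripper_force: 2.8
```

Red is seated (5.7 N). Now black.

```bash
python3 -m creep '[[[0,0,-0.02,0,0],[0,0,-0.1,0,0],[0,0,-0.2,0,0],[0,0,-0.3,0,0],[0.06,-0.07,-0.3,0,0],[0.13,-0.15,-0.3,0,0],[0.2,-0.22,-0.3,0,0],[0.259,-0.296,-0.3,0,0],[0.259,-0.296,-0.2,0,0],[0.259,-0.296,-0.14,0,0],[0.259,-0.296,-0.1,0,0],[0.259,-0.296,-0.1,0,0],[0.259,-0.296,-0.1,0,0]]]'; python3 look.py w4
```

```text
time: 9.37
tool_pos: [0.5296, 0.0509, 0.0565]
tcp_rot: [-3.087, -0.582, 0.001]
force: [0.0, 0.4, 0.4]
gripper_width: -0.004
gripper_force: 0.0
9.3667 [0.5296 0.0509 0.0565] -0.004113105465406598 [0.00715684 0.43581737 0.37828057]
white_top 0.66 [412.  61.] [0.6424 0.0132 0.0365]
red_top 0.35 [379.8 201.5] [ 0.5713 -0.0065  0.0365]
black_top 0.58 [254.8 227.7] [0.5307 0.0534 0.0365]
figurine 0.8 [394.1 225.6] [ 0.5596 -0.0247  0.03  ]
panel 0.81 [380.6 199.6] [ 0.5663 -0.0245  0.    ]
```

View pics/w4.png

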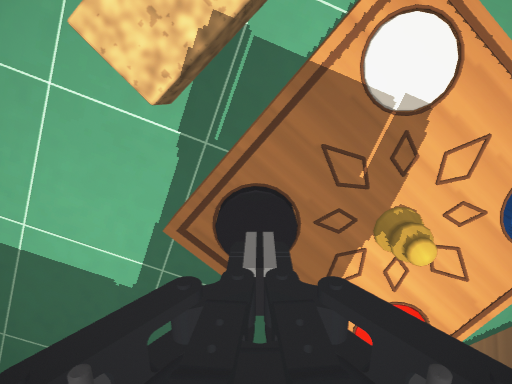

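Black spans u 214 to 299 with its top at v 184, so its centre is near (256,226). White now looks level with the wood at (410,60). I'll press black.

```bash
python3 -m creep '[[[0.01,-0.007,0.01,0,0],[0.01,-0.007,0.02,0,0],[0.01,-0.007,0.03,0,0],[0.01,-0.007,0.04,0,0],[0.01,-0.007,0.047,0,0],[0.01,-0.007,0.054,0,0],[0.01,-0.007,0.06,0,0],[0.01,-0.007,0.066,0,0],[0.01,-0.007,0.072,0,0],[0.01,-0.007,0.078,0,0],[0.01,-0.007,0.084,0,0],[0.01,-0.007,0.09,0,0],[0.01,-0.007,0.096,0,0],[0.01,-0.007,0.1,0,0],[0.01,-0.007,0.1,0,0],[0.01,-0.007,0.1,0,0]]]'
```

```text
time: 11.05
tool_pos: [0.5317, 0.0542, 0.0265]
tcp_rot: [3.087, 0.582, 0.0]
force: [-1.7, 0.9, 6.4]
gripper_width: 0.001
gripper_force: 2.8
```

```bash
python3 -m creep '[[[0,0,-0.02,0,0],[0,0,-0.1,0,0],[0,0,-0.2,0,0],[0,0,-0.3,0,0],[0,0,-0.4,0,0],[0,0,-0.5,0,0],[-0.1,0.1,-0.55,0,0],[-0.2,0.15,-0.6,0,0],[-0.2,0.15,-0.6,0,0],[-0.2,0.15,-0.6,0,0],[-0.2,0.15,-0.6,0,0]]]'; python3 look.py w5
```

```text
time: 11.97
tool_pos: [0.4922, -0.0095, 0.2064]
tcp_rot: [-3.087, -0.581, -0.001]
force: [-0.4, 0.3, 0.0]
gripper_width: 0.002
gripper_force: 0.0
11.9667 [ 0.4922 -0.0095  0.2064] 0.002383016195599303 [-0.39007269  0.29560206  0.04983549]
white_top 0.61 [298.8  14.9] [0.6401 0.0103 0.0365]
red_top 0.62 [302.7 188. ] [ 0.4919 -0.0588  0.0365]
black_top 0.8 [215.1 115.1] [0.5289 0.052  0.0365]
blue_top 0.78 [387.6 104.3] [ 0.6003 -0.1017  0.0365]
figurine 0.66 [295.6 113. ] [ 0.5599 -0.0222  0.03  ]
panel 0.59 [295.8 109.3] [ 0.5635 -0.0247  0.    ]
```

View pics/w5.png

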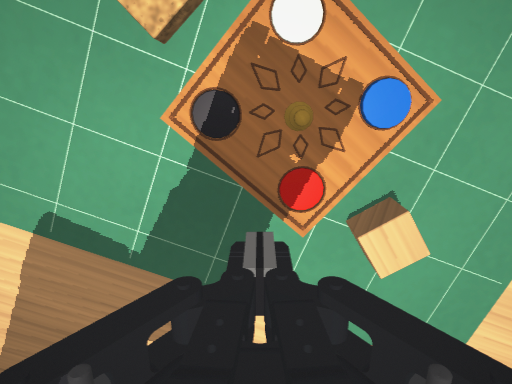

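White (298,15), red (302,188) and black (216,113) are flush. Blue (387,103) still stands proud, the figurine (299,116) is in place and the arm is clear.

```bash
python3 -c "
from h import *
print(ctrl.finish_job())"
```

```text
the job is handed in; nothing more can be done
None
```

I pressed the white, red and black inlays in that order (each ending on its stop at about 6 N), never went near the blue one, saw no sign that anything else had moved, and handed the job in at about 12 s; no verdict came back.

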